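# Tuck the book into the corner of the bedside top

## Robot

A 7-joint arm with a two-finger parallel gripper is mounted at the origin on the work surface. World frame = base frame: x ahead of the robot, y to its left, z up, the work surface at z = 0. Lengths are in m, angles in rad, forces in N, time in s.
With the tool pointing down it reaches from about 0.4 to 0.75 m from the base axis. Payload 19.5 kg.
Tool frame: the origin (TCP) lies between the finger pads; the fingertips stand 17 mm ahead of it and the grasp point (between the pads) lies 2 mm behind it (r.finger_overhang is the distance from the TCP to the fingertips, in m); y points along the fingers, x is the direction in which the jaws open and shut, and the axes are right-handed (so a half turn about y gives the same grasp; the last joint's range is limited). The gripper opens to 85 mm and grips with 20 to 120 N. Pads are 22 mm wide; open, the fingers measure 114 mm over their backs; the gripper's body (76 mm by 85 mm) begins 54 mm behind the grasp point. The pads swing forward as they close: fully open they stand 13 mm farther back than shut.
Start: joints at [-1.217, 0.707, -0.028, 1.485, 0.022, 0.951, -0.075], TCP at [0.222, 0.531, 0.248] pointing down, gripper open.
Joint ranges: [-2.71, 2.71], [-0.32, 2.16], [-1.57, 1.52], [0, 2.45], [-1.46, 4.6], [0, 2.02], [-2.83, 2.83]. Speed limits (rad/s): [1.89, 1.89, 2.57, 2.57, 3.01, 3.01, 3.01].

## Interface

Orientations are given as a unit quaternion [x, y, z, w].
In Python, from rig import r gives the robot as it stands.
- The arm moves only by the shell command python3 -m pendant 'ROWS' [OPENING]. ROWS is text: rows parted by semicolons, each of 4 numbers parted by spaces: the shift along the tool's x, y, z in m, then the turn about the tool's y in rad. A call has 1 to 20 rows; each row shifts and turns the commanded pose from where the row before left it, along the tool's axes as they then stand; what a row does not reach is not made up. A row lasts 1/8 s, in which the tool goes at most 62.5 mm and 10.7 degrees, less where a joint would pass 70% of its speed; a pose out of reach is approached as far as the arm can. A call with a gripper value outside its range is refused whole. OPENING is the finger opening in m, from 0 to 0.0854, set as the call begins (- or left out, the last holds). The fingers move at their own pace and stop on an object; the grip force is fixed at half the most. Time passes only in rows, so rows that do not move let the fingers close. It gives the time, the measured TCP pose, the force and the opening at its end, in the units of the state.
- r.read_state(): the state, without advancing time (a new reading comes with each control period).
- r.capture(name): name is "side" or "top" or "wrist"; returns the picture (480x640x3 uint8, red, green, blue); there is no depth.
- r.calibration(name): a dict with "mtx" (3x3 intrinsics, pixels), "R" (3x3) and "t" (3): a world point X has camera coordinates R X + t. Camera axes: x right, y down, z forward; pixel columns grow to the right and rows downward; lengths in m; the calibration is good to about 2 mm. The wrist camera is an equidistant fisheye: a pixel r from the principal point sees the ray r / f radians off the axis. A picture is of the moment at which its call begins: read the wrist's pose just before it. calibration takes no time and is no camera call; for the wrist camera it gives the pose at the moment of the call.
- r.close_job(): hands the job in, once; it reports no verdict.
The state is a dict: "time": time; "joint_pos": joint angles; "qd": joint speeds; "tau": joint torques, N m; "tcp_pos": TCP position; "tool_rot": TCP orientation; "ft_force": force on the tool from outside, world axes, zero at the start; "torque": the same for the moment, N m; "gripper_width": finger opening in m.
Only numpy, scipy, OpenCV 4.12 (cv2) and the standard library are available. Lean on these libraries where they do the work, as an engineer would, in place of code of your own. Each camera call takes 0.05 s, during which the arm holds its last target.

## Task

Tidy the bedside top: push the thick book that has the folded glasses on it along the surface into the corner between the low backboard and the raised shelf, so that its spine lies flush along the backboard and its end is up against the side of the shelf. Only push it with the fingers: never lift or tip it, and leave the glasses lying on top of it. Leave the other things where they are.

Things in the scene. Friction and masses are not known exactly. Their poses are not given: they have to be found in the camera images.
- book: hardback book lying flat, loose, 0.28 to 0.5 kg (up to about 10 N to slide it), light grey covers with a darker stripe on top along the spine, 110 (x) by 180 (y) by 28 mm high; origin at the centre of its underside; its +x side is the spine, which already faces roughly towards the backboard (up to about 25 degrees askew), its +y and -y sides are the two ends. The table top is at z = 0
- glasses: folded black reading glasses, loose, lying on top of the book, 42 (x) by 136 (y) by 12 mm high, within the book's outline; origin at the centre of the underside, 28 mm above the table
- backboard: fixed low wooden backboard on the far side of the table, 18 mm thick (its cap strip 24 mm), 720 mm long, 49 mm high; origin at the foot of the middle of its near face, the one that the book must touch; +x points away from the robot at a right angle to that face, y runs along the face, the face is the plane x = 0. The board may be turned by a few degrees
- shelf: fixed raised wooden shelf: a small compartment open to the robot's side, with a dark red inlaid top, 150 (x) by 120 (y) by 92 mm high, standing against one end of the backboard, left or right, and turned with it; origin at the centre of its underside, x and y axes parallel to the backboard's. Its solid side that faces the middle of the board, 60 mm from its origin along y, is the one that the end of the book must touch
- radio: fixed black clock radio, 80 by 120 by 55 mm high, at the other end of the backboard (NOT the place for the book); origin on the table, 75 mm in front of the board, midway along the radio's width in y. The bottle and the paperback beyond the backboard are fixed too
- mug: white mug, radius 40 mm, 92 mm high, handle at its +y; origin under its centre; leave alone
- phone: black phone lying flat, 148 (x) by 72 by 9 mm; origin under its centre; leave alone
- remote: black remote control lying flat, 160 (x) by 45 (y) by 18 mm; origin under its centre; leave alone
- case: black spectacle case, 62 (x) by 160 (y) by 36 mm; origin under its centre; leave alone
- earbuds: white earbud case on top of the raised shelf, 50 by 60 by 24 mm; origin under its centre; leave alone
There are look-alikes about, which are no part of the job. There is more than one size of the shelf; the job needs the larger.

How it is judged:
By the outcome, as a careful person would: the job done as asked, in the order asked, and still so for the second after the job is handed in, with the robot touching nothing.
It also fails if it takes over 58 s, if anything falls off the work surface, if the arm or the gripper's body presses on something with over 40 N, if the wrist force passes 120 N, or if a joint passes its speed limit or range.

## Working session

There is one attempt and no reset: what is moved stays moved. The work goes in short steps, Python scripts to look and compute and a shell command to move; the robot and the scene stay as the last step left them, time stands still between calls to the robot, and variables do not carry over. Pictures are saved under pics/ and viewed, and the job is handed in when it is done.

```bash
ls; mkdir -p pics; python3 - <<'E'
from rig import r
import cv2,json
s=r.read_state(); print(s)
for n in("side","top","wrist"):
    c=r.calibration(n); print(n,c)
    cv2.imwrite(f"pics/{n}0.png",r.capture(n)[:,:,::-1])
print(r.finger_overhang)
E
```

```text
pics
{'time': 0.0, 'joint_pos': array([-1.21670703,  0.7070796 , -0.02762014,  1.48501355,  0.02203831,
        0.95095807, -0.07552489]), 'qd': array([-2.44057246e-03,  1.44162001e-03, -1.05515512e-03, -6.98557277e-05,
       -3.87426131e-04, -5.53343796e-04, -1.46016858e-03]), 'tau': array([ 1.55021035e-04, -8.83190489e+01,  1.23464305e+00, -2.36171222e+01,
        1.69029721e-02,  6.38718921e-03,  5.75835443e-06]), 'tcp_pos': array([0.22158896, 0.5302966 , 0.24783746]), 'tool_rot': array([ 0.58879033,  0.39161282, -0.39226429, -0.5882976 ]), 'ft_force': array([-0.30368576,  0.05400012, -1.04237646]), 'torque': array([ 0.00918799,  0.0362951 , -0.01304623]), 'gripper_width': 0.08558366927567991}
side {'mtx': array([[564.06230161,   0.        , 317.95784985],
       [  0.        , 564.06230161, 230.39413603],
       [  0.        ,   0.        ,   1.        ]]), 'R': array([[ 0.77745585, -0.62883394,  0.01141422],
       [-0.47143628, -0.59467879, -0.65123342],
       [ 0.41630547,  0.50092415, -0.75879164]]), 't': array([-0.47364772,  0.3295027 ,  1.11757907])}
top {'mtx': array([[526.24687481,   0.        , 314.48381984],
       [  0.        , 526.24687481, 238.47921783],
       [  0.        ,   0.        ,   1.        ]]), 'R': array([[-2.59327641e-03, -9.99996464e-01,  5.89637431e-04],
       [-9.97548720e-01,  2.54569578e-03, -6.99290440e-02],
       [ 6.99272957e-02, -7.69537405e-04, -9.97551794e-01]]), 't': array([-0.02220716,  0.6025708 ,  1.45264711])}
wrist {'mtx': array([[371.64829954,   0.        , 319.73469008],
       [  0.        , 371.64829954, 239.08171487],
       [  0.        ,   0.        ,   1.        ]]), 'R': array([[ 0.3850189 ,  0.92290797, -0.00115021],
       [ 0.87938033, -0.36648123,  0.30394366],
       [ 0.2800905 , -0.11803552, -0.95268931]]), 't': array([-0.57550655, -0.03988681,  0.38048627])}
0.017
```

View pics/side0.png

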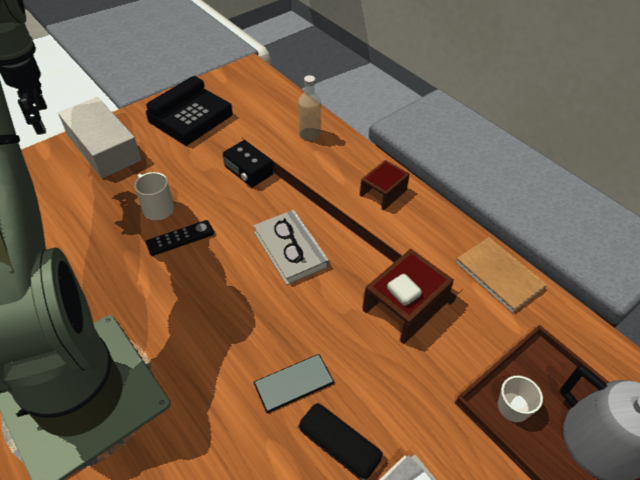

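View pics/top0.png

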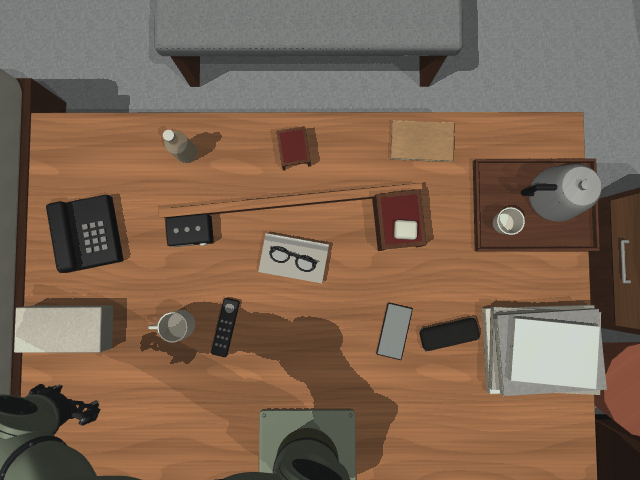

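View pics/wrist0.png

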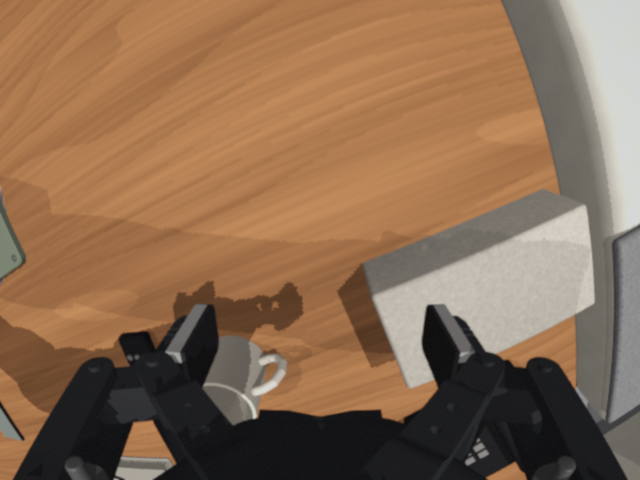

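Things that could be taken for the target (top-view pixels):
- Book: the target at (294,258), light grey with glasses. Look-alikes are the grey box (65,328), the paper stack (555,350) and the paperback (422,140).
- Shelf: the larger one at (400,219) stands against the board's right end. The small one at (295,147) is a decoy.
- Radio: at (190,230), on the left end of the board.

I choose the book at (294,258) and the shelf at (400,219), and will check both in close crops.

```bash
python3 - <<'E'
import cv2
t=cv2.imread('pics/top0.png'); s=cv2.imread('pics/side0.png')
c=t[170:300,240:440]; cv2.imwrite('pics/topcrop.png',cv2.resize(c,None,fx=4,fy=4,interpolation=cv2.INTER_CUBIC))
c=s[180:350,230:470]; cv2.imwrite('pics/sidecrop.png',cv2.resize(c,None,fx=3.3,fy=3.3,interpolation=cv2.INTER_CUBIC))
E
```

```text
(no output)
```

View pics/topcrop.png

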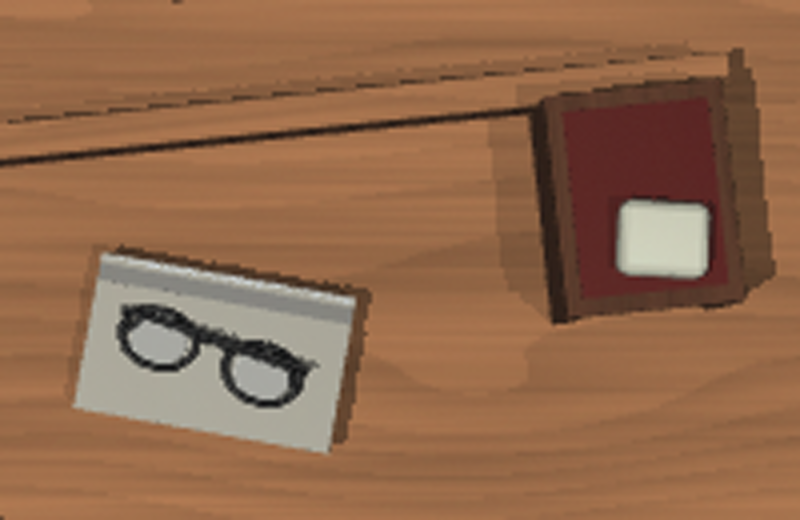

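View pics/sidecrop.png

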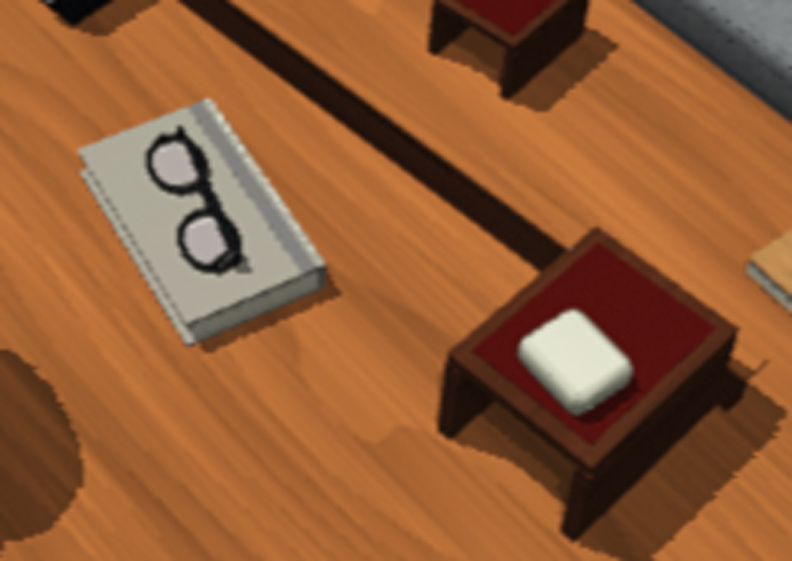

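The crops confirm the choice. The book has folded glasses and its grey spine stripe towards the board. The large shelf with the earbuds stands at the board's -y end, and its solid side faces the book.

```bash
cat > h.py <<'E'
import numpy as np,cv2
from rig import r
def ray(n,uv,c=None):
    c=c or r.calibration(n); K,R,t=c['mtx'],c['R'],c['t']
    uv=np.atleast_2d(np.float64(uv)); 
    p=np.c_[(uv-[K[0,2],K[1,2]])/[K[0,0],K[1,1]],np.ones(len(uv))]
    if n=='wrist':
        th=np.hypot(p[:,0],p[:,1]); s=np.where(th>1e-9,np.sin(th)/np.maximum(th,1e-9),1)
        p=np.c_[p[:,0]*s,p[:,1]*s,np.cos(th)]
    return -R.T@t,p@R
def plane(n,uv,z,c=None):
    o,d=ray(n,uv,c); return o+d*((z-o[2])/d[:,2])[:,None]
def tri(a,ua,b,ub):
    o1,d1=ray(a,ua); o2,d2=ray(b,ub); out=[]
    for x,y in zip(d1,d2):
        l=np.linalg.lstsq(np.c_[x,-y],o2-o1,rcond=None)[0]; p,q=o1+l[0]*x,o2+l[1]*y
        out.append([*((p+q)/2),np.linalg.norm(p-q)])
    return np.array(out)
def proj(n,X):
    c=r.calibration(n); p=(c['R']@np.atleast_2d(X).T).T+c['t']; p=p@c['mtx'].T; return p[:,:2]/p[:,2:]
E
python3 - <<'E'
from h import *
np.set_printoptions(precision=4,suppress=True)
img=cv2.imread('pics/top0.png')
hsv=cv2.cvtColor(img,cv2.COLOR_BGR2HSV)
m=((hsv[...,1]<50)&(hsv[...,2]>90)).astype(np.uint8); m[:225]=0;m[295:]=0;m[:,:245]=0;m[:,345:]=0
m=cv2.morphologyEx(m,cv2.MORPH_CLOSE,np.ones((9,9)))
cs=max(cv2.findContours(m,0,2)[0],key=cv2.contourArea)
rt=cv2.minAreaRect(cs); bt=cv2.boxPoints(rt); print('top',rt,bt)
side=cv2.imread('pics/side0.png'); hs=cv2.cvtColor(side,cv2.COLOR_BGR2HSV)
# side corners by hand, crop/3.3+offset (top cover): 
off=lambda l,s,o:np.array(l)/s+o
S=off([[80,152],[209,100],[325,270],[187,332]],3.3,[230,180])
T=off([[73,408],[100,252],[357,297],[330,453]],4.,[240,170])
print('book top (mm): nearL,farL,farR,nearR'); print(tri('top',T,'side',S)*1000)
P=plane('top',T,.028);print(P); 
P2=plane('top',bt,.028);print('minrect',P2)
for P in(P,): 
    a=P[2]-P[1]; b=P[3]-P[0]; print(np.degrees(np.arctan2(a[0],-a[1])),np.degrees(np.arctan2(b[0],-b[1])),np.linalg.norm(a),np.linalg.norm(b))
# shelf top corners
T=off([[545,100],[722,80],[745,300],[562,322]],4.,[240,170]); S=off([[597,230],[737,328],[592,465],[452,355]],3.3,[230,180])
print('shelf top FL,FR,NR,NL');print(tri('top',T,'side',S)*1000); print(plane('top',T,.092))
print('shelf side foot near-left top img',plane('top',off([[553,323],[530,110]],4.,[240,170]),0), plane('side',off([[443,435]],3.3,[230,180]),0))
# board
B=off([[0,162],[535,110]],4.,[240,170]); print('board line z0',plane('top',B,0),'z49',plane('top',B,.049))
B=off([[180,0],[545,270]],3.3,[230,180]); print('board side view lower dark edge z0',plane('side',B,0))
B=off([[230,0],[572,250]],3.3,[230,180]); print('upper',plane('side',B,0.049))
o,_=ray('top',[[0,0]]);print('cam',o)
E
```

```text
top ((293.2239990234375, 257.76800537109375), (64.57764434814453, 39.53368377685547), 10.304847717285156) [[257.92  271.44 ]
 [264.992 232.544]
 [328.528 244.096]
 [321.456 282.992]]
book top (mm): nearL,farL,farR,nearR
[[511.4766 130.4942  32.583    5.5705]
 [618.805  112.8816  31.7881   3.4505]
 [586.3683 -65.2718  29.2224   1.5679]
 [478.7262 -46.4179  27.7385   2.7143]]
[[ 0.5092  0.1325  0.028 ]
 [ 0.6177  0.1142  0.028 ]
 [ 0.5858 -0.0648  0.028 ]
 [ 0.4776 -0.0456  0.028 ]]
minrect [[ 0.5107  0.1334  0.028 ]
 [ 0.619   0.1143  0.028 ]
 [ 0.5862 -0.0628  0.028 ]
 [ 0.4783 -0.0428  0.028 ]]
-10.097885006137652 -10.048475188676397 0.18188450382594076 0.18094244200774484
shelf top FL,FR,NR,NL
[[ 714.9941 -190.5508   96.5858    4.4637]
 [ 725.9394 -306.787   101.9625    0.9393]
 [ 580.1108 -320.3579  102.1284    3.479 ]
 [ 569.1217 -202.4734   94.4722   10.8495]]
[[ 0.714  -0.1896  0.092 ]
 [ 0.7272 -0.3085  0.092 ]
 [ 0.5794 -0.3213  0.092 ]
 [ 0.565  -0.1993  0.092 ]]
shelf side foot near-left top img [[ 0.5686 -0.2045  0.    ]
 [ 0.7209 -0.1898  0.    ]] [[ 0.5749 -0.206   0.    ]]
board line z0 [[ 0.6845  0.1884  0.    ]
 [ 0.7209 -0.1934  0.    ]] z49 [[ 0.6784  0.1814  0.049 ]
 [ 0.7136 -0.1878  0.049 ]]
board side view lower dark edge z0 [[ 0.6863  0.2388  0.    ]
 [ 0.7265 -0.1479  0.    ]]
upper [[ 0.6881  0.1733  0.049 ]
 [ 0.7228 -0.1706  0.049 ]]
cam [ 0.4995 -0.0226  1.4912]
```

```bash
python3 - <<'E'
import cv2
t=cv2.imread('pics/top0.png'); s=cv2.imread('pics/side0.png')
c=t[175:225,300:400]; cv2.imwrite('pics/topcrop2.png',cv2.resize(c,None,fx=8,fy=8,interpolation=cv2.INTER_NEAREST))
c=s[180:280,290:430]; cv2.imwrite('pics/sidecrop2.png',cv2.resize(c,None,fx=5.7,fy=5.7,interpolation=cv2.INTER_NEAREST))
E
```

```text
(no output)
```

View pics/topcrop2.png

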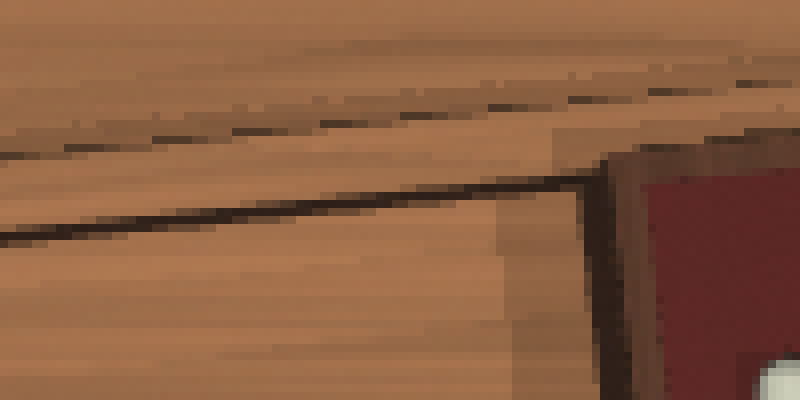

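View pics/sidecrop2.png

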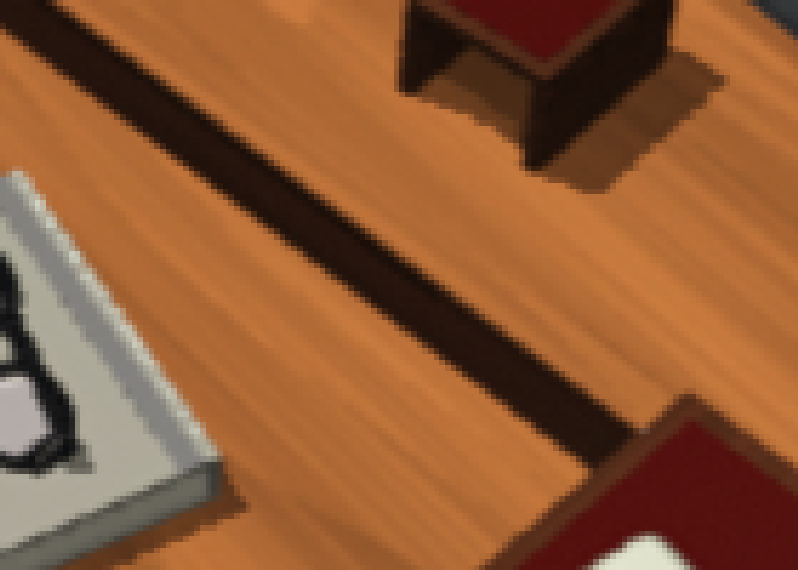

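```bash
cat >> h.py <<'E'
from scipy.spatial.transform import Rotation as Ro
np.set_printoptions(precision=4,suppress=True)
def pose():
    s=r.read_state(); M=Ro.from_quat(s['tool_rot']).as_matrix(); return s,M,np.array(s['tcp_pos'])
def shift(target,zyaw):
    """shift in tool axes (before turning) to target; turn about tool y so that tool z points along world yaw zyaw (deg)"""
    s,M,p=pose(); d=M.T@(np.array(target)-p)
    cur=np.degrees(np.arctan2(M[1,2],M[0,2])); t=(zyaw-cur+180)%360-180
    # tool y down => +turn about tool y is clockwise from above
    print('tcp',p,'tool z yaw',cur,'y axis',M[:,1],'shift',d,'turn about y rad',-np.radians(t) if M[2,1]<0 else np.radians(t),'q7',s['joint_pos'])
E
python3 - <<'E'
from h import *
s,M,p=pose(); print(M)
c=np.array([.720,-.190]); psi=np.radians(5.45); X=np.array([np.cos(psi),np.sin(psi)]);Y=np.array([-X[1],X[0]])
print('goal centre',c-.055*X+.09*Y)
b=np.array([.548,.034]); q=np.radians(-10.1); bx=np.array([np.cos(q),np.sin(q)]); by=np.array([-bx[1],bx[0]])
e=b+.09*by; print('+y end',e,'pre',e+.035*by,'push yaw',-100.1)
shift([*(e+.045*by),.12],-100.1); shift([*(e+.045*by),.12],79.9)
E
```

```text
[[ 0.3855 -0.0003 -0.9227]
 [ 0.9227 -0.0008  0.3855]
 [-0.0008 -1.     -0.    ]]
goal centre [ 0.6567 -0.1056]
+y end [0.5638 0.1226] pre [0.5699 0.1571] push yaw -100.1
tcp [0.2216 0.5304 0.2479] tool z yaw 157.32418231564026 y axis [-0.0003 -0.0008 -1.    ] shift [-0.2003  0.1281 -0.4631] turn about y rad -1.7902857515175037 q7 [-1.2167  0.707  -0.0276  1.4848  0.022   0.9509 -0.0755]
tcp [0.2216 0.5304 0.2479] tool z yaw 157.32418231564026 y axis [-0.0003 -0.0008 -1.    ] shift [-0.2003  0.1281 -0.4631] turn about y rad 1.3513069020722899 q7 [-1.2167  0.707  -0.0276  1.4848  0.022   0.9509 -0.0755]
```

```bash
python3 -m pendant '-.018 0 -.042 0;-.018 0 -.042 0;-.018 0 -.042 0;-.018 0 -.042 0;-.018 0 -.042 0;-.018 0 -.042 0;-.018 0 -.042 0;-.018 0 -.042 0;-.018 0 -.042 0;-.018 0 -.042 0;-.018 0 -.042 0;0 0.012 0 .17;0 .012 0 .17;0 .012 0 .17;0 .012 0 .17;0 .012 0 .17;0 .012 0 .17;0 .012 0 .17;0 .012 0 .16' 0.06; python3 - <<'E'
from h import *
shift([.5717,.1669,.12],79.9)
cv2.imwrite('pics/w1.png',r.capture('wrist')[:,:,::-1])
E
```

```text
time: 2.52
tcp_pos: [0.5715, 0.1697, 0.1517]
tool_rot: [0.704, -0.064, 0.064, -0.704]
ft_force: [-0.5, 0.4, 0.1]
gripper_width: 0.0599
tcp [0.5715 0.1697 0.1517] tool z yaw 79.66800163785861 y axis [-0.0003 -0.0002 -1.    ] shift [ 0.0007  0.0317 -0.0027] turn about y rad -0.0040491352786012885 q7 [-0.4701  0.8786  0.2669  1.5218 -0.2924  0.7809 -0.267 ]
```

View pics/w1.png

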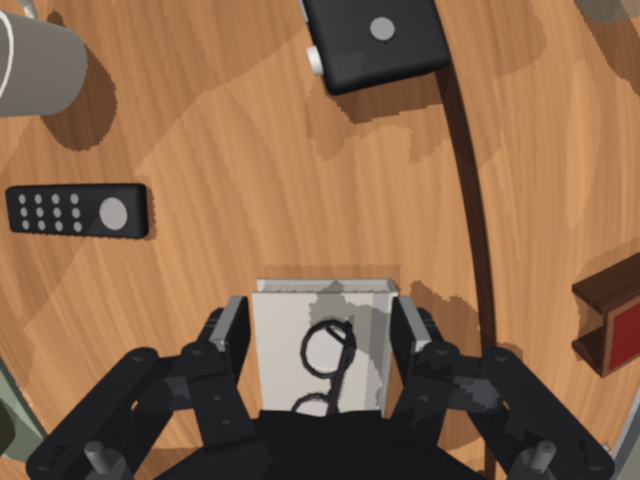

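The wrist view shows the book's +y end squarely between the fingers: top-edge corners at about (253,292) and (396,292), bottom at (257,280) and (392,280). The radio and the board are to the upper right.

```bash
python3 - <<'E'
from h import *
uv=[[253,292],[396,292]]
print(plane('wrist',uv,.028)); print(plane('wrist',[[257,280],[392,280]],0.0))
# board foot line in the wrist view
print('board',plane('wrist',[[455,160],[478,290]],0.0))
t=proj('top',plane('wrist',uv,.028)); print(t)
E
```

```text
[[0.5138 0.1377 0.028 ]
 [0.6191 0.1176 0.028 ]]
[[0.5118 0.1354 0.    ]
 [0.6208 0.1146 0.    ]]
board [[0.6837 0.2041 0.    ]
 [0.6966 0.0885 0.    ]]
[[256.4095 270.347 ]
 [263.7996 232.492 ]]
```

```bash
python3 -m pendant '0 .025 0 0;0 .025 0 0;0 .025 0 0;0 .02 0 0;0 .015 0 0;0 .01 0 0;0 0 0 0'; python3 - <<'E'
from h import *
im=r.capture('side')[:,:,::-1]; s,M,p=pose(); print(p,s['ft_force'])
cv2.imwrite('pics/s2.png',cv2.resize(im[130:300,180:400],None,fx=3.5,fy=3.5))
print((proj('side',[p, p-[0,0,p[2]]])-[180,130])*3.5)
E
```

```text
time: 3.45
tcp_pos: [0.5715, 0.1696, 0.032]
tool_rot: [0.705, -0.062, 0.061, -0.704]
ft_force: [0.1, 0.1, 0.2]
gripper_width: 0.0599
[0.5717 0.1697 0.0325] [-0.2376  0.5376 -0.2063]
[[293.9361 264.7202]
 [296.6656 295.2533]]
```

View pics/s2.png

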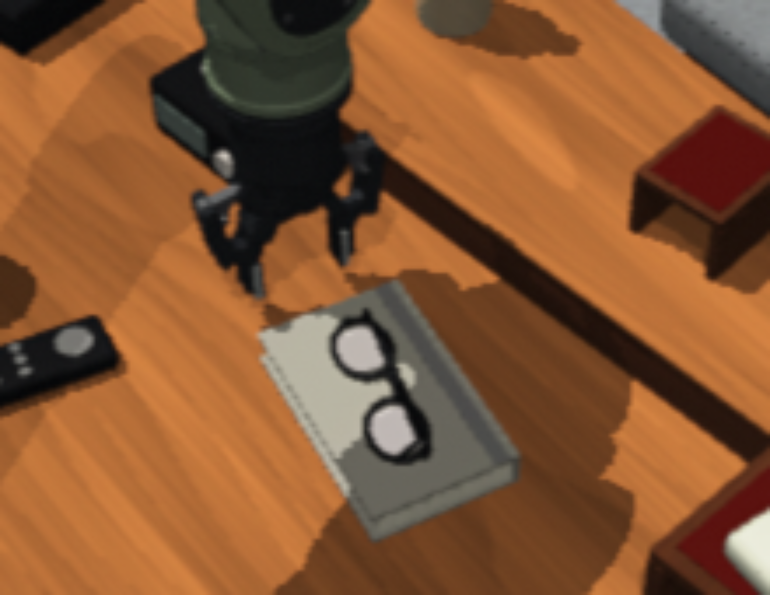

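Fingertips (258,297) and (345,263) in the crop stand about 16 mm over the table. I'll lower them 10 mm, close up to the end of the book and start pushing while turning.

```bash
python3 -m pendant '0 .005 0 0;0 .005 0 0;0 0 -.006 0;0 0 -.006 0;0 0 -.006 0;0 0 -.004 0;0 0 -.003 0;0 0 -.003 0;0 0 -.003 0;0 0 -.003 0;0 0 -.003 0'; python3 -m pendant '0 0 -.003 -.003;0 0 -.004 -.006;0 0 -.005 -.008;0 0 -.006 -.01;0 0 -.006 -.011;0 0 -.006 -.011;0 0 -.006 -.011;0 0 -.006 -.011;0 0 -.006 -.011;0 0 -.004 -.007;0 0 -.002 -.003'; python3 - <<'E'
from h import *
im=r.capture('top')[:,:,::-1]; s,M,p=pose(); print(p,s['ft_force'])
cv2.imwrite('pics/t3.png',cv2.resize(im[170:320,230:440],None,fx=3.5,fy=3.5)); 
cv2.imwrite('pics/w3.png',r.capture('wrist')[:,:,::-1]);shift([.5,0,.022],84)
E
```

```text
time: 4.88
tcp_pos: [0.5651, 0.1334, 0.0223]
tool_rot: [-0.704, 0.062, -0.062, 0.705]
ft_force: [1.2, 2.7, -0.8]
gripper_width: 0.0601
time: 6.25
tcp_pos: [0.5579, 0.0795, 0.0223]
tool_rot: [0.707, -0.029, 0.029, -0.706]
ft_force: [-1.5, 2.4, -1.4]
gripper_width: 0.0606
[0.5579 0.0793 0.0223] [-0.6361  0.3021 -0.6315]
tcp [0.5579 0.0794 0.0223] tool z yaw 85.23170383626874 y axis [ 0.0001 -0.0004 -1.    ] shift [-0.0511  0.0004 -0.084 ] turn about y rad 0.021497287352334585 q7 [-0.2619  1.0389  0.125   1.7019 -0.2673  0.4174 -0.0362]
```

View pics/t3.png

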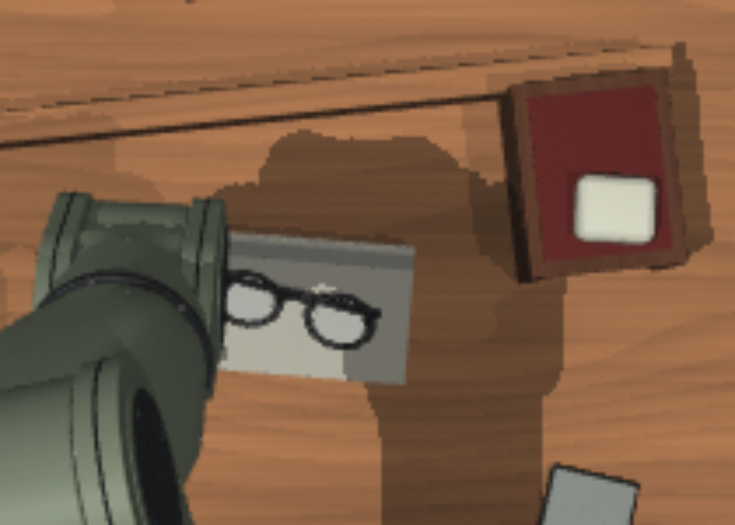

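View pics/w3.png

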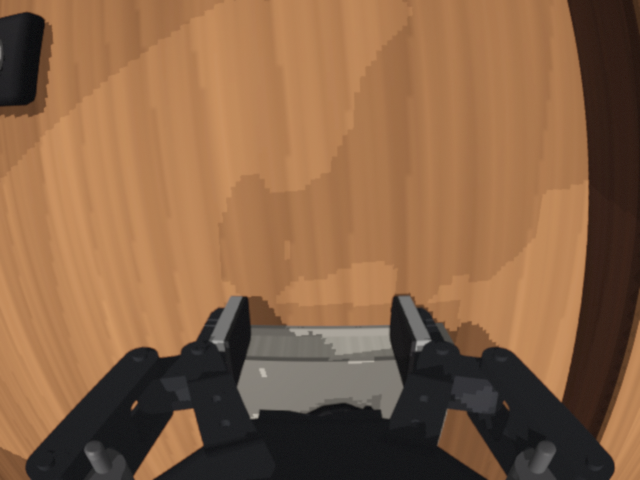

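The top view shows the book following the fingers with the glasses still on it, right-end corners at crop (415,248) and (405,384). The yaw is about -4°, and the push stays square in the wrist view.

```bash
cat >> h.py <<'E'
psi=np.radians(5.45); BX=np.array([np.cos(psi),np.sin(psi)]);BY=np.array([-BX[1],BX[0]]); C=np.array([.720,-.190])
def board(P):
    P=np.atleast_2d(P)[:,:2]-C; return np.c_[P@BX,P@BY]*1000   # mm: x to face (0=touch), y from shelf side
E
python3 - <<'E'
from h import *
P=plane('top',np.array([[415,248],[405,384],[228,371]])/3.5+[230,170],.028); print(P,board(P)); d=P[0]-P[1]; print(np.degrees(np.arctan2(d[1],d[0])))
d=P[1]-P[2]; print(np.degrees(np.arctan2(d[0],-d[1])))
E
```

```text
[[ 0.5951 -0.1187  0.028 ]
 [ 0.4872 -0.11    0.028 ]
 [ 0.4978  0.0302  0.028 ]] [[-117.5226   82.8144]
 [-224.1381  101.7157]
 [-200.2368  240.2631]]
-4.603217339181892
-4.337954251202167
```

```bash
python3 -m pendant '0 0 -.002 -.003;0 0 -.004 -.008;0 0 -.006 -.012;0 0 -.006 -.013;0 0 -.006 -.013;0 0 -.006 -.013;0 0 -.006 -.013;0 0 -.006 -.013;0 0 -.006 -.013;0 0 -.006 -.013;0 0 -.006 -.013;0 0 -.006 -.013;0 0 -.006 -.013;0 0 -.005 -.011;0 0 -.004 -.008;0 0 -.002 -.003;0 0 0 0'; python3 - <<'E'
from h import *
im=r.capture('top')[:,:,::-1]; s,M,p=pose(); print(p,s['ft_force'])
cv2.imwrite('pics/t4.png',cv2.resize(im[170:320,230:440],None,fx=3.5,fy=3.5)); shift([.5,0,.022],95.45)
E
```

```text
time: 8.48
tcp_pos: [0.5578, -0.0035, 0.0223]
tool_rot: [0.707, 0.033, -0.032, -0.706]
ft_force: [0.3, -0.2, -1.0]
gripper_width: 0.0597
[ 0.5578 -0.0034  0.0223] [-0.0354 -0.8339 -0.5361]
tcp [ 0.5578 -0.0034  0.0223] tool z yaw 95.25822181225793 y axis [ 0.0002 -0.0006 -1.    ] shift [-0.0573  0.0003  0.0087] turn about y rad -0.003347160809607015 q7 [-0.0847  1.0304  0.0648  1.7226 -0.144   0.393   0.1735]
```

View pics/t4.png

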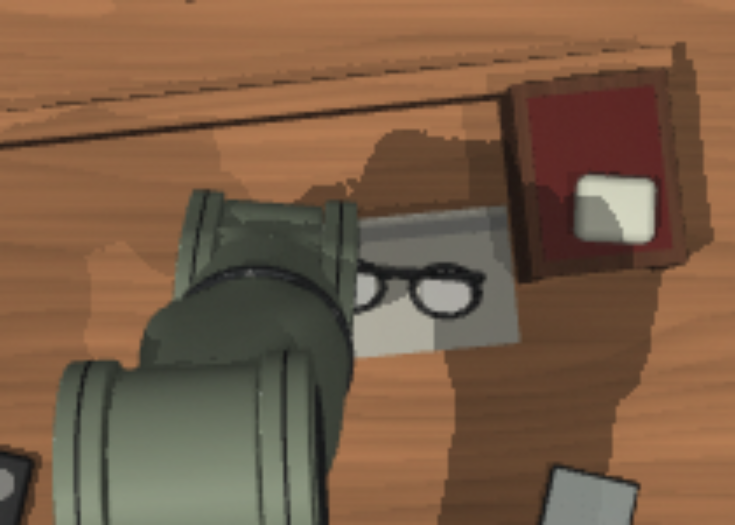

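The book is now parallel to the shelf side with a few mm of gap (end corners at crop (507,206) and (520,340)), and the glasses are still on it. Next I push from the near side.

```bash
python3 - <<'E'
from h import *
P=plane('top',np.array([[507,206],[520,340],[354,356]])/3.5+[230,170],.028); print(P,board(P)); d=P[0]-P[1]; print(np.degrees(np.arctan2(d[1],d[0])))
d=P[1]-P[2]; print(np.degrees(np.arctan2(d[0],-d[1])))
n=P[1,:2]+.09*BY; print('near mid',n); t=n-.045*BX; shift([*t,.12],5.45); print(t)
E
```

```text
[[ 0.6285 -0.1923  0.028 ]
 [ 0.5218 -0.2015  0.028 ]
 [ 0.5095 -0.0697  0.028 ]] [[ -91.2876    6.369 ]
 [-198.4158    7.3661]
 [-198.1735  139.7108]]
4.916719586434208
5.345110944384405
near mid [ 0.5132 -0.1119]
tcp [ 0.5578 -0.0034  0.0223] tool z yaw 95.25822181225793 y axis [ 0.0002 -0.0006 -1.    ] shift [-0.0993 -0.0977 -0.1041] turn about y rad 1.5674491659852896 q7 [-0.0847  1.0304  0.0648  1.7226 -0.144   0.393   0.1735]
[ 0.4684 -0.1162]
```

```bash
python3 -m pendant '0 0 .01 0;0 0 .02 0;0 -.02 0 0;0 -.03 0 0;0 -.03 0 0;0 -.02 0 0;-.025 0 -.033 0;-.025 0 -.033 0;-.025 0 -.034 0;-.025 0 -.034 0;0 0 0 .175;0 0 0 .175;0 0 0 .175;0 0 0 .175;0 0 0 .175;0 0 0 .175;0 0 0 .175;0 0 0 .175;0 0 0 .168;0 0 0 0'; python3 - <<'E'
from h import *
shift([.4684,-.1162,.022],5.45)
cv2.imwrite('pics/w5.png',r.capture('wrist')[:,:,::-1])
cv2.imwrite('pics/t5.png',cv2.resize(r.capture('top')[170:320,230:440,::-1],None,fx=3.5,fy=3.5))
E
```

```text
time: 11.02
tcp_pos: [0.4678, -0.1158, 0.1229]
tool_rot: [-0.523, 0.475, -0.476, 0.523]
ft_force: [-1.0, 0.3, 0.0]
gripper_width: 0.06
tcp [ 0.4678 -0.1158  0.1229] tool z yaw 5.481639155507918 y axis [ 0.0007 -0.0002 -1.    ] shift [0.0004 0.1009 0.0005] turn about y rad 0.0005522074361636653 q7 [-0.0553  0.8331  0.4298  1.9647 -0.7052  0.4957 -0.5889]
```

View pics/w5.png

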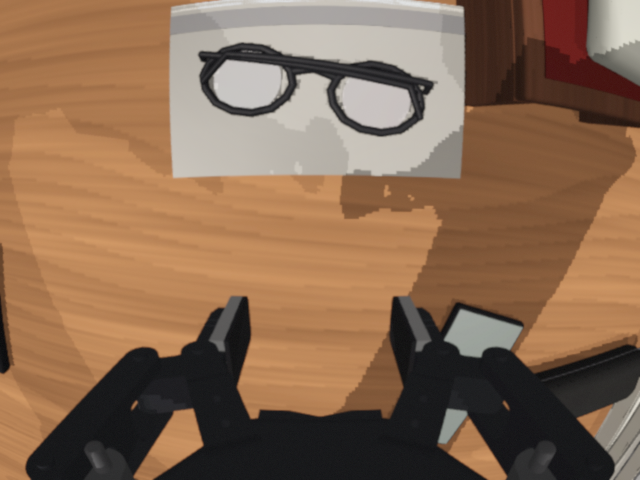

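View pics/t5.png

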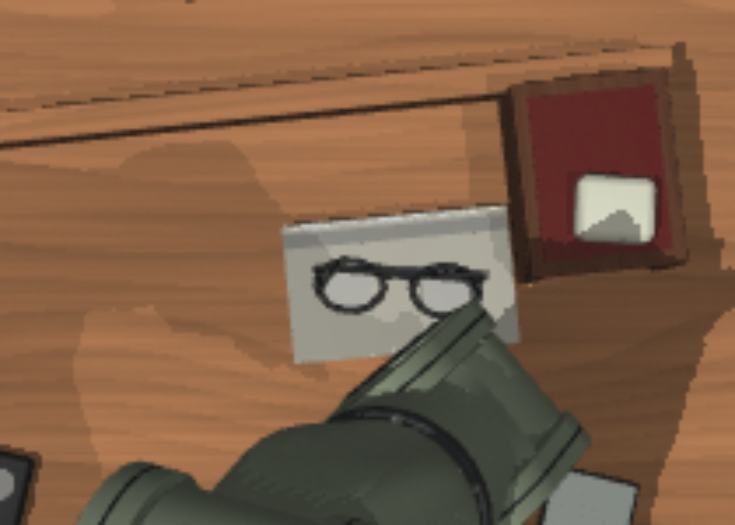

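The book is aligned in both views (wrist: near edge (174,177) to (462,177)), and the glasses are in place. I go down and push towards the board.

```bash
python3 -m pendant '0 .025 0 0;0 .025 0 0;0 .02 0 0;0 .015 0 0;0 .01 0 0;0 .006 0 0;0 0 .006 0;0 0 .006 0;0 0 .006 0;0 0 .005 0;0 0 .004 0;0 0 .003 0;0 0 .003 0;0 0 .003 0'; python3 -m pendant '0 0 .003 0;0 0 .005 0;0 0 .006 0;0 0 .006 0;0 0 .006 0;0 0 .006 0;0 0 .006 0;0 0 .006 0;0 0 .006 0;0 0 .006 0;0 0 .006 0;0 0 .005 0;0 0 .003 0;0 0 .002 0;0 0 0 0'; python3 - <<'E'
from h import *
shift([.4684,-.1162,.022],5.45)
cv2.imwrite('pics/w6.png',r.capture('wrist')[:,:,::-1])
cv2.imwrite('pics/t6.png',cv2.resize(r.capture('top')[170:320,230:440,::-1],None,fx=3.5,fy=3.5))
E
```

```text
time: 12.88
tcp_pos: [0.5037, -0.1125, 0.0213]
tool_rot: [0.523, -0.476, 0.476, -0.523]
ft_force: [-0.1, 0.3, 0.2]
gripper_width: 0.06
time: 14.75
tcp_pos: [0.5755, -0.1056, 0.0213]
tool_rot: [-0.523, 0.476, -0.476, 0.523]
ft_force: [-0.5, 0.3, -0.0]
gripper_width: 0.0601
tcp [ 0.5755 -0.1056  0.0213] tool z yaw 5.432669270283699 y axis [ 0.0006 -0.0002 -1.    ] shift [ 0.0004 -0.0007 -0.1076] turn about y rad -0.00030247829532252036 q7 [-0.0804  1.1046  0.4333  1.6253 -0.748   0.584  -0.6928]
```

View pics/w6.png

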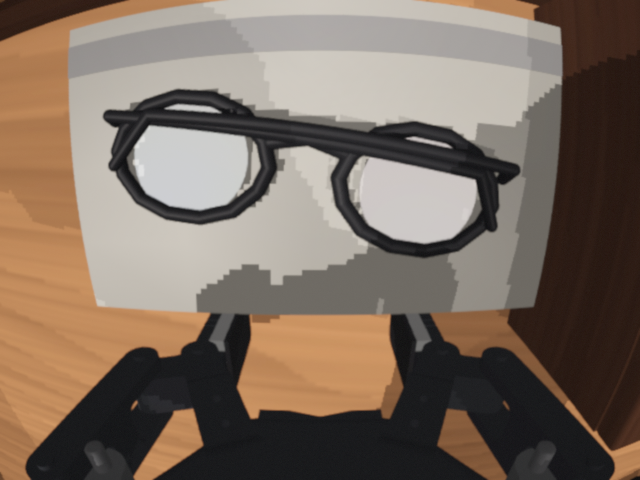

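View pics/t6.png

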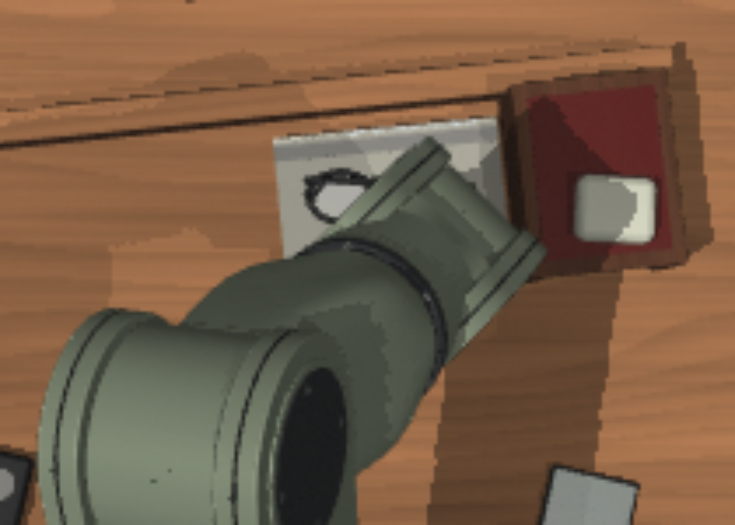

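The book is about 15 mm from the board, square to it, with the glasses undisturbed. I creep on and watch the force.

```bash
python3 -m pendant '0 0 .002 0;0 0 .003 0;0 0 .003 0;0 0 .002 0;0 0 .002 0'; python3 -m pendant '0 0 .001 0;0 0 .001 0';python3 -m pendant '0 0 .001 0;0 0 .001 0'
```

```text
time: 15.48
tcp_pos: [0.5872, -0.1045, 0.0213]
tool_rot: [0.523, -0.476, 0.476, -0.523]
ft_force: [-4.5, 0.7, 3.2]
gripper_width: 0.0596
time: 15.72
tcp_pos: [0.5891, -0.1043, 0.0213]
tool_rot: [0.523, -0.476, 0.476, -0.523]
ft_force: [-5.0, -0.9, 3.5]
gripper_width: 0.0602
time: 15.98
tcp_pos: [0.5911, -0.1041, 0.0213]
tool_rot: [0.523, -0.476, 0.476, -0.523]
ft_force: [-5.0, -0.5, 3.4]
gripper_width: 0.0604
```

```bash
python3 -m pendant '0 0 .001 0';python3 -m pendant '0 0 .001 0';python3 -m pendant '0 0 .001 0'
```

```text
time: 16.1
tcp_pos: [0.5919, -0.1041, 0.0213]
tool_rot: [0.523, -0.476, 0.476, -0.523]
ft_force: [-11.1, -1.4, 7.6]
gripper_width: 0.0597
time: 16.23
tcp_pos: [0.592, -0.1042, 0.0213]
tool_rot: [0.524, -0.476, 0.475, -0.523]
ft_force: [-16.3, -1.5, 10.3]
gripper_width: 0.0599
time: 16.35
tcp_pos: [0.5921, -0.1042, 0.0212]
tool_rot: [0.524, -0.477, 0.475, -0.522]
ft_force: [-24.3, -2.9, 15.5]
gripper_width: 0.0601
```

Pressed firmly home, 24 N. I back off and go round to the +y end for the push to the shelf.

```bash
python3 -m pendant '0 0 -.006 0;0 0 -.02 0;0 0 -.02 0;0 -.02 0 0;0 -.03 0 0;0 -.03 0 0;0 -.03 0 0;0 0 0 0' 0.05; python3 - <<'E'
from h import *
t=C-.060*BX+.235*BY; shift([*t,.13],95.45)
cv2.imwrite('pics/t7.png',cv2.resize(r.capture('top')[170:320,230:440,::-1],None,fx=3.5,fy=3.5))
cv2.imwrite('pics/w7.png',r.capture('wrist')[:,:,::-1])
E
```

```text
time: 17.35
tcp_pos: [0.5495, -0.1083, 0.1331]
tool_rot: [-0.522, 0.474, -0.477, 0.524]
ft_force: [-0.6, 0.5, -1.0]
gripper_width: 0.05
tcp [ 0.5495 -0.1083  0.1331] tool z yaw 5.454621062625317 y axis [ 0.0039 -0.0008 -1.    ] shift [-0.1374  0.0033  0.102 ] turn about y rad -1.5707156740371435 q7 [-0.128   0.9123  0.5413  1.6843 -0.6575  0.7302 -0.7308]
```

View pics/t7.png

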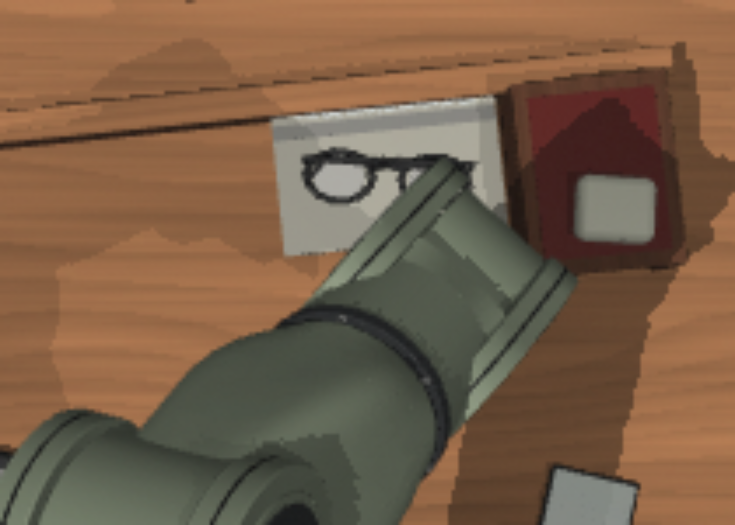

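View pics/w7.png

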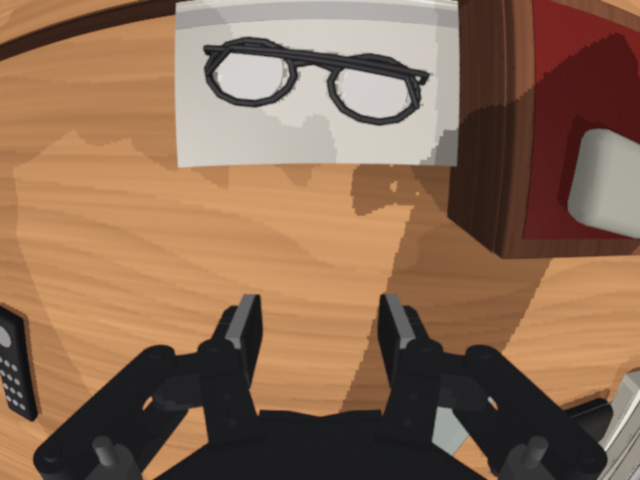

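The spine is against the board. A gap of a few mm to the shelf remains, and the glasses are in place. I go round to the +y end.

```bash
python3 -m pendant '-.035 0 .0 0;-.034 0 .02 0;-.034 0 .028 0;-.034 0 .028 0;0 0 .026 0;0 0 0 -.175;0 0 0 -.175;0 0 0 -.175;0 0 0 -.175;0 0 0 -.175;0 0 0 -.175;0 0 0 -.175;0 0 0 -.175;0 0 0 -.171;0 0 0 0'; python3 - <<'E'
from h import *
t=C-.060*BX+.235*BY; shift([*t,.022],95.45)
P=plane('top',np.array([[273,119],[286,255]])/3.5+[230,170],.028); print(P,board(P))
cv2.imwrite('pics/t8.png',cv2.resize(r.capture('top')[170:320,230:440,::-1],None,fx=3.5,fy=3.5))
cv2.imwrite('pics/w8.png',r.capture('wrist')[:,:,::-1])
E
```

```text
time: 19.32
tcp_pos: [0.6367, 0.0378, 0.1304]
tool_rot: [-0.706, -0.033, 0.033, 0.707]
ft_force: [1.0, -0.4, -0.4]
gripper_width: 0.0497
tcp [0.6367 0.0378 0.1304] tool z yaw 95.37959156739747 y axis [-0.0009  0.0008 -1.    ] shift [0.0013 0.1084 0.0002] turn about y rad -0.0012288589700827353 q7 [-0.1965  0.9579  0.1984  1.3652 -0.2194  0.8407  0.1604]
[[ 0.6989 -0.0058  0.028 ]
 [ 0.5898 -0.016   0.028 ]] [[  -3.5549  185.3283]
 [-113.0638  185.5722]]
```

View pics/w8.png

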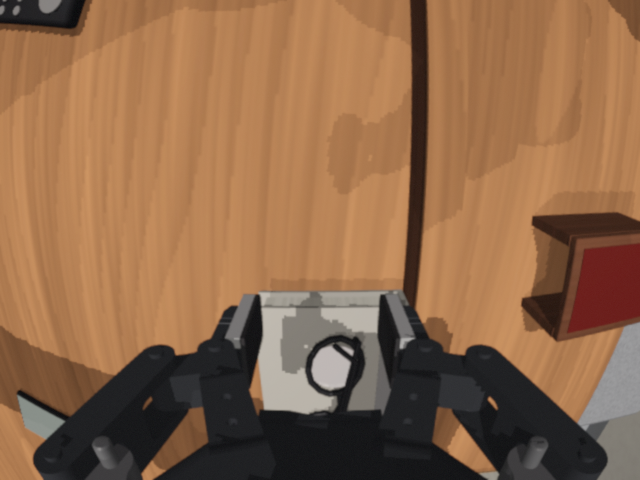

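View pics/t8.png

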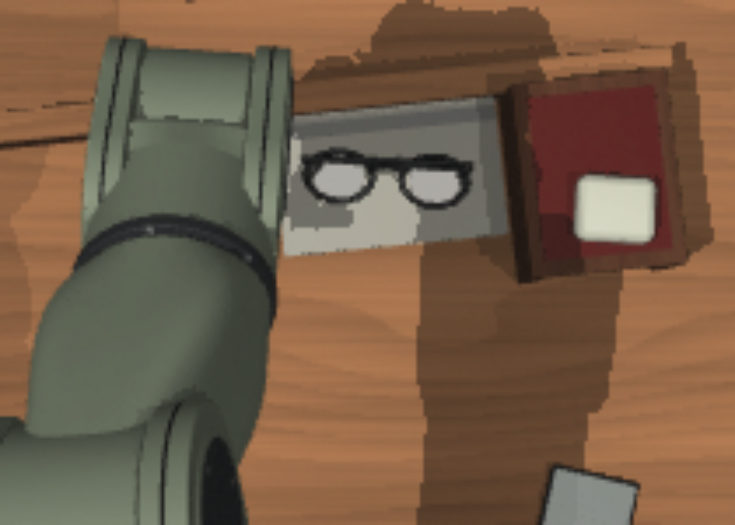

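```bash
python3 -m pendant '.002 .025 0 0;0 .025 0 0;0 .02 0 0;0 .015 0 0;0 .01 0 0;0 .008 0 0;0 .005 0 0;0 0 0 0'; python3 -m pendant '0 0 -.006 0;0 0 -.006 0;0 0 -.006 0;0 0 -.005 0;0 0 -.004 0;0 0 -.003 0;0 0 -.002 0;0 0 -.002 0;0 0 -.002 0'; python3 -m pendant '0 0 -.002 0;0 0 -.001 0'; python3 -m pendant '0 0 -.001 0;0 0 -.001 0'
```

```text
time: 20.42
tcp_pos: [0.6389, 0.038, 0.0233]
tool_rot: [0.706, 0.034, -0.034, -0.706]
ft_force: [0.2, 1.0, 0.8]
gripper_width: 0.0501
time: 21.55
tcp_pos: [0.6423, 0.0028, 0.0233]
tool_rot: [-0.706, -0.034, 0.034, 0.707]
ft_force: [-0.6, 4.4, 0.2]
gripper_width: 0.0499
time: 21.8
tcp_pos: [0.6426, -0.0009, 0.0233]
tool_rot: [0.706, 0.034, -0.034, -0.706]
ft_force: [0.0, 3.1, -0.9]
gripper_width: 0.0502
time: 22.05
tcp_pos: [0.6426, -0.0013, 0.0233]
tool_rot: [-0.706, -0.034, 0.034, 0.707]
ft_force: [-2.9, 12.9, 3.2]
gripper_width: 0.0501
```

```bash
python3 -m pendant '0 0 -.001 0'; python3 -m pendant '0 0 -.001 0';  python3 - <<'E'
from h import *
cv2.imwrite('pics/w9.png',r.capture('wrist')[:,:,::-1])
im=r.capture('top')[:,:,::-1]
cv2.imwrite('pics/t9.png',cv2.resize(im[170:300,300:440],None,fx=5,fy=5,interpolation=cv2.INTER_CUBIC))
E
```

```text
time: 22.18
tcp_pos: [0.6426, -0.0014, 0.0233]
tool_rot: [-0.705, -0.034, 0.034, 0.707]
ft_force: [-4.2, 16.8, 4.1]
gripper_width: 0.0499
time: 22.3
tcp_pos: [0.6426, -0.0015, 0.0233]
tool_rot: [-0.705, -0.034, 0.034, 0.708]
ft_force: [-4.6, 22.0, 4.7]
gripper_width: 0.0498
```

View pics/t9.png

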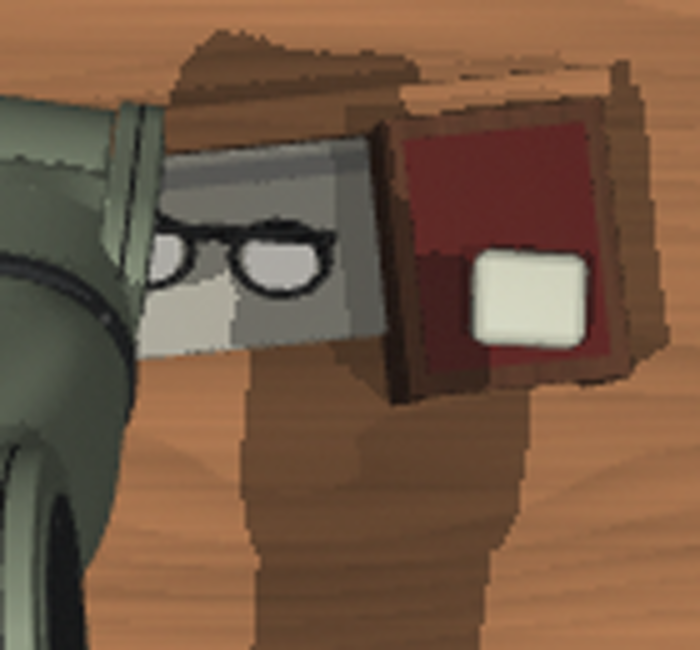

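The end is up against the shelf (22 N), the book touches at crop (385,333), and the earbuds are untouched. I back off and check flushness, then give one last press from the near side.

```bash
python3 -m pendant '0 0 .006 0;0 0 .015 0;0 0 .015 0;0 -.02 0 0;0 -.03 0 0;0 -.03 0 0;0 -.03 0 0;-.04 0 0 0;-.04 0 0 0;-.04 0 0 0;-.03 0 0 0;0 0 -.04 0;0 0 -.04 0;0 0 -.03 0;0 0 0 0' 0.06; python3 - <<'E'
from h import *
t=C-.155*BX+.090*BY; shift([*t,.022],5.45)
cv2.imwrite('pics/w10.png',r.capture('wrist')[:,:,::-1])
cv2.imwrite('pics/t10.png',cv2.resize(r.capture('top')[170:300,270:440,::-1],None,fx=4.5,fy=4.5,interpolation=cv2.INTER_CUBIC))
cv2.imwrite('pics/s10.png',cv2.resize(r.capture('side')[180:350,230:470,::-1],None,fx=3.3,fy=3.3,interpolation=cv2.INTER_CUBIC))
E
```

```text
time: 24.28
tcp_pos: [0.5007, -0.0954, 0.1345]
tool_rot: [0.707, 0.033, -0.032, -0.706]
ft_force: [0.1, 0.2, 0.6]
gripper_width: 0.0601
tcp [ 0.5007 -0.0954  0.1345] tool z yaw 95.22308446642043 y axis [ 0.0014 -0.0015 -1.    ] shift [ 0.0543  0.1126 -0.0246] turn about y rad 1.5668359036100132 q7 [ 0.0574  0.7929  0.1235  1.8555 -0.1805  0.5023  0.3939]
```

View pics/t10.png

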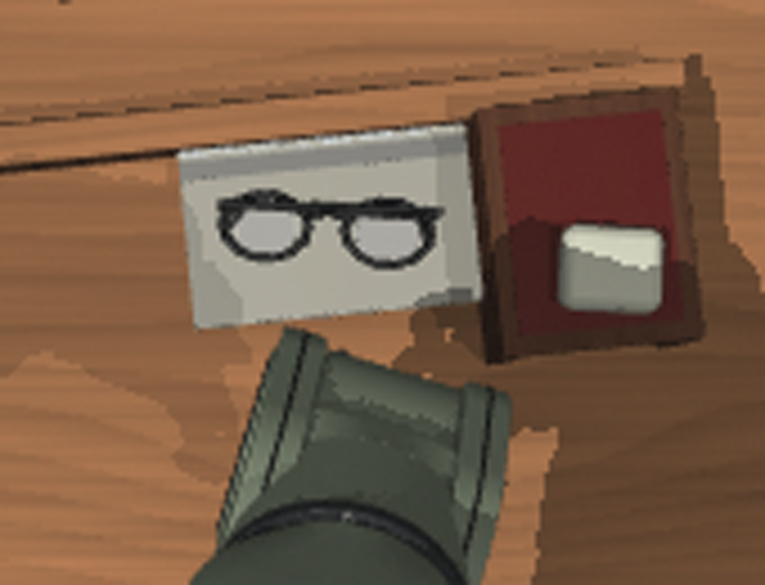

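View pics/s10.png

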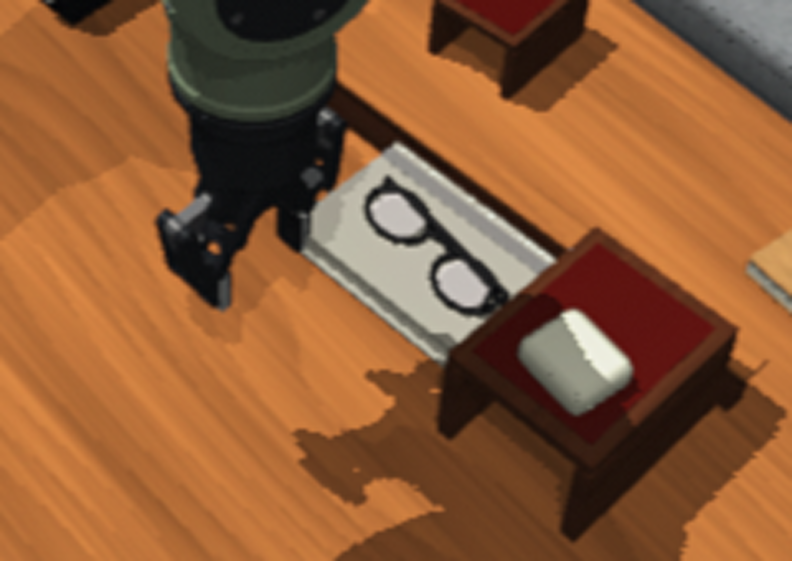

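The book looks flush on both sides and the glasses are undisturbed. One last near-side press to confirm the spine contact.

```bash
python3 -m pendant '.014 0 -.012 0;0 0 -.012 0;0 0 0 .175;0 0 0 .175;0 0 0 .175;0 0 0 .175;0 0 0 .175;0 0 0 .175;0 0 0 .175;0 0 0 .175;0 0 0 .167;0 0 0 0';  python3 - <<'E'
from h import *
t=C-.155*BX+.090*BY; shift([*t,.022],5.45)
E
```

```text
time: 25.92
tcp_pos: [0.5165, -0.115, 0.1333]
tool_rot: [0.525, -0.475, 0.474, -0.524]
ft_force: [-0.3, -0.0, 0.0]
gripper_width: 0.0598
tcp [ 0.5165 -0.115   0.1333] tool z yaw 5.720209214668498 y axis [-0.0006 -0.0003 -1.    ] shift [0.0041 0.1112 0.0405] turn about y rad 0.004716040465193689 q7 [-0.1226  0.8844  0.5533  1.7923 -0.7081  0.6743 -0.6307]
```

```bash
python3 -m pendant '.004 .025 0 .005;0 .025 0 0;0 .02 0 0;0 .015 0 0;0 .012 0 0;0 .009 0 0;0 .005 0 0;0 0 .015 0;0 0 .015 0;0 0 .012 0;0 0 .01 0;0 0 .008 0;0 0 .005 0;0 0 .003 0;0 0 0 0'; python3 -m pendant '0 0 .002 0;0 0 .002 0;0 0 .001 0'; python3 -m pendant '0 0 .001 0;0 0 .001 0'
```

```text
time: 27.8
tcp_pos: [0.585, -0.1129, 0.0223]
tool_rot: [0.523, -0.476, 0.476, -0.523]
ft_force: [-0.1, -0.7, 0.1]
gripper_width: 0.0601
time: 28.18
tcp_pos: [0.5901, -0.1124, 0.0223]
tool_rot: [0.523, -0.476, 0.476, -0.523]
ft_force: [0.0, 0.4, 0.5]
gripper_width: 0.0597
time: 28.42
tcp_pos: [0.592, -0.1122, 0.0223]
tool_rot: [0.523, -0.476, 0.476, -0.523]
ft_force: [0.1, 0.2, -0.2]
gripper_width: 0.06
```

```bash
python3 -m pendant '0 0 .001 0';python3 -m pendant '0 0 .001 0';python3 -m pendant '0 0 .001 0'; python3 -m pendant '0 0 .001 0'
```

```text
time: 28.55
tcp_pos: [0.5926, -0.112, 0.0223]
tool_rot: [0.523, -0.476, 0.476, -0.523]
ft_force: [-6.1, -0.8, 3.4]
gripper_width: 0.0599
time: 28.68
tcp_pos: [0.5927, -0.1121, 0.0222]
tool_rot: [0.523, -0.477, 0.475, -0.522]
ft_force: [-14.1, -0.8, 9.9]
gripper_width: 0.0598
time: 28.8
tcp_pos: [0.5929, -0.1121, 0.0222]
tool_rot: [0.524, -0.477, 0.475, -0.522]
ft_force: [-20.4, -0.9, 11.8]
gripper_width: 0.0603
time: 28.92
tcp_pos: [0.593, -0.1122, 0.0221]
tool_rot: [0.524, -0.478, 0.474, -0.521]
ft_force: [-27.5, -0.9, 17.4]
gripper_width: 0.0603
```

It went hard home at once, so there was no gap. I retreat and check.

```bash
python3 -m pendant '0 0 -.006 0;0 0 -.02 0;0 0 -.03 0;0 -.02 0 0;0 -.03 0 0;0 -.04 0 0;0 -.05 0 0;-.05 0 -.02 0;-.05 0 0 0;-.05 0 0 0;-.05 0 0 0;-.05 0 0 0;0 0 0 0'; python3 - <<'E'
from h import *
im=r.capture('top')[:,:,::-1].copy(); cv2.imwrite('pics/t11.png',im)
cv2.imwrite('pics/t11c.png',cv2.resize(im[170:300,270:440],None,fx=4.5,fy=4.5,interpolation=cv2.INTER_CUBIC))
sd=r.capture('side')[:,:,::-1].copy(); cv2.imwrite('pics/s11.png',sd)
hsv=cv2.cvtColor(im,cv2.COLOR_BGR2HSV)
m=((hsv[...,1]<60)&(hsv[...,2]>70)).astype(np.uint8); m[:192]=0;m[250:]=0;m[:,:300]=0;m[:,380:]=0
m=cv2.morphologyEx(cv2.morphologyEx(m,cv2.MORPH_CLOSE,np.ones((9,9))),cv2.MORPH_OPEN,np.ones((5,5)))
cs=max(cv2.findContours(m,0,2)[0],key=cv2.contourArea); rt=cv2.minAreaRect(cs); print(rt,r.read_state()['time'])
P=plane('top',cv2.boxPoints(rt),.028); print(P,board(P))
a=cv2.cvtColor(cv2.imread('pics/top0.png'),cv2.COLOR_BGR2HSV)
E
```

```text
time: 30.55
tcp_pos: [0.4962, 0.1336, 0.1619]
tool_rot: [-0.524, 0.475, -0.474, 0.524]
ft_force: [1.0, -1.1, 0.2]
gripper_width: 0.0598
((343.0977783203125, 219.5026397705078), (39.908084869384766, 64.42582702636719), 84.42780303955078) 30.65
[[ 0.7023 -0.0089  0.028 ]
 [ 0.7195 -0.1887  0.028 ]
 [ 0.6079 -0.1984  0.028 ]
 [ 0.5908 -0.0195  0.028 ]] [[  -0.4042  181.9283]
 [  -0.345     1.3296]
 [-112.4296    2.3348]
 [-112.3871  181.9784]]
```

View pics/t11.png

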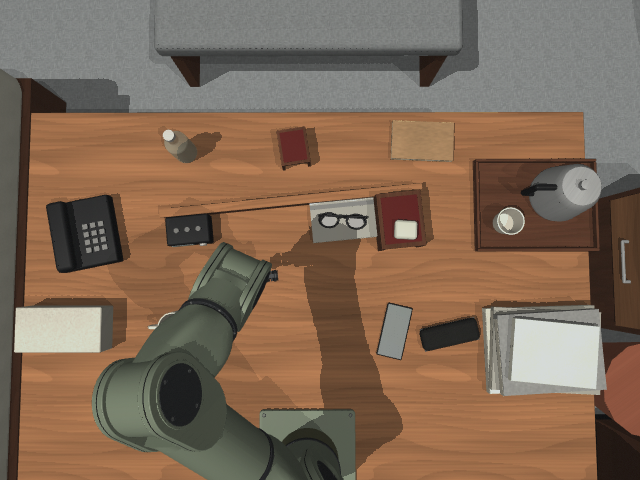

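View pics/t11c.png

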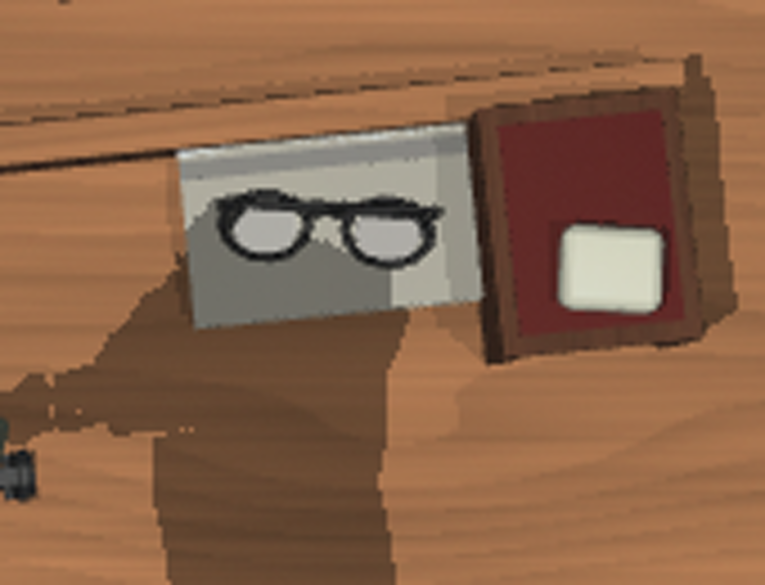

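View pics/s11.png

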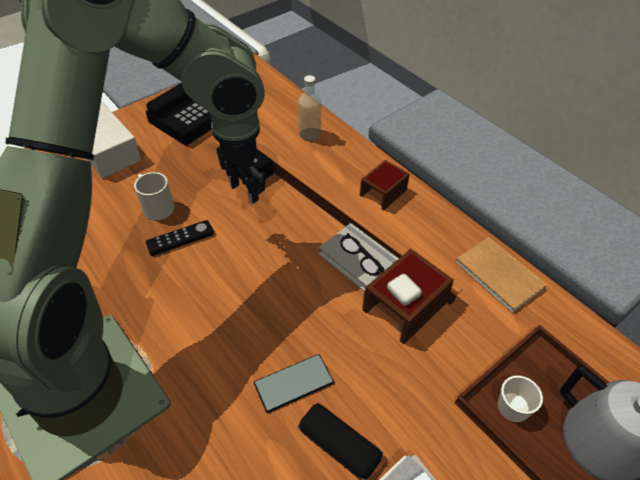

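The final views show the spine on the board line (crop (178,152) to (468,125)) and the end against the shelf side (470,125) to (483,300). The glasses are on the book, and the mug, remote, phone, case and earbuds are where they were. The gripper is clear, so I hand in.

```bash
python3 - <<'E'
from rig import r
r.close_job(); print(r.read_state()['time'])
E
```

```text
the job is handed in; nothing more can be done
the job is handed in; nothing more can be done
```

I pushed the book into the corner between the backboard and the larger shelf with the fingertips and handed the job in at about 31 s of the 58 s allowed. I pushed its end towards the shelf while turning it about 15°, then its near side to the board. I then pushed the end against the shelf and pressed the near side once more.

**Contact:** The book stopped firmly against the shelf at about 22 N and against the backboard at about 27 N. The last press on the near side moved it no further. The highest wrist force I read was about 33 N.

**Last pictures:** The spine measured 0.4 mm from the board line along its whole length, with matching angles. The glasses still lay on the book, and the mug, remote, phone, case and earbuds looked unmoved. The gripper was clear of everything.

**Disagreement:** The end of the book measured 1.3 to 2.3 mm from my estimate of the shelf side, although the push had stopped hard there. That is about the calibration's 2 mm error, so I trusted the contact force and did not push again.

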